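# Sort the parts of a stripped brake master cylinder

### The job

Sort the stripped brake-cylinder parts: stand both aluminium pistons in the wire wash basket, both steel bolts on their heads in the round magnetic dish, and put the black filler cap, the way up it is now, on the empty floor of the plastic tray beside the white reservoir. Set the parts down upright; the two pistons' ground faces must never touch each other, so leave a clear gap of about a finger's width between them. Leave the grease tin and the roll of tape where they are.

Things in the scene. Friction and masses are not known exactly. Their poses are not given: they have to be found in the camera images.
- piston_long_mid (a point): The longer bare-aluminium piston of the master cylinder, a spool 60 mm tall standing upright: three round lands of diameter 30 mm separated by two narrow dark seal grooves (23 mm), with a short nose of 16 mm diameter on top, so that its top 5 mm is narrower. The point is on its axis, half-way up (30 mm above its foot), on the wide middle land; z up. About 96 g, varies.
- piston_short_mid (a point): The shorter aluminium piston, the same spool form and 30 mm diameter but 46 mm tall. The point is on its axis, half-way up (23 mm above its foot); z up. About 74 g, varies.
- bolt_thick_mid (a point): The thicker steel bolt, standing on its hexagon head: head 27 mm across flats and 11 mm high at the bottom, plain round shank 18 mm in diameter rising from it, 66 mm tall in all. The point is on its axis, half-way up (33 mm above the underside of the head), on the shank; z up. Grip the shank here or higher, so that the fingertips stay above the head. About 160 g, varies.
- bolt_thin_mid (a point): The thinner steel bolt, standing on its hexagon head: head 21 mm across flats and 9 mm high, shank 14 mm in diameter, 66 mm tall in all. The point is on its axis, half-way up (33 mm above the underside of the head), on the shank; z up. Grip the shank here or higher, so that the fingertips stay above the head. About 95 g, varies.
- filler_cap_mid (a point): The black plastic filler cap of the fluid reservoir: a flat ribbed disc, about 50 mm in diameter over the ribs, 24 mm tall, lying open side down. The point is on its axis, half-way up (12 mm above its underside); z up. About 30 g, varies.
- wash_basket: Rectangular steel wire basket for the parts washer, open on top, fixed on the bench. Origin: centre of its underside, on the bench; x along its short side, y along its long side, z up. Outside 138 mm (x) by 188 mm (y) by 40 mm high, walls 3 mm, two small lifting loops on the short ends rising to 50 mm; its flat inner floor, 132 by 182 mm, is 4 mm above the bench.
- magnet_dish: Round bright metal magnetic parts dish, fixed on the bench. Origin: centre of its underside, on the bench; z up. Rim diameter 154 mm, 32 mm high; flat inner floor of about 125 mm diameter, 6 mm above the bench. Its magnet is not felt: it behaves as a plain dish.
- tray_bay (a point): Centre of the empty part of the floor of the light-grey plastic tray, at floor level, 3 mm above the bench; x along the tray's short side, y along its long side and away from the reservoir, z up. The tray is fixed: 135 mm (x) by 200 mm (y), walls 3 mm thick and 28 mm high. The white plastic reservoir (fixed, about 85 by 75 mm, 47 mm high with its neck) fills the tray's other part. The empty floor reaches 62 mm either way in x and 55 mm either way in y from this point.
- grease_tin: Bystander, leave in place: round green tin with a bare metal lid, 54 mm in diameter, 26 mm high, standing loose on the bench. Origin: centre of its underside.
- tape_roll: Bystander, leave in place: brown roll of tape, a ring 58 mm in diameter with a 38 mm hole, 24 mm high, lying loose on the bench. Origin: centre of its underside.
Things that resemble listed ones, but are neither listed nor needed, are in the scene too. Leave any red or turquoise look-alike of the part that bears piston_short_mid alone.

How it is judged:
At the end, for the whole second after the job is handed in: Pistons on the basket floor, axes over 36 mm apart; bolts on their heads on the dish floor, within 60 mm of its centre; cap flat on the empty tray floor, within 55 mm in x and 46 mm in y of the bay point. All upright within 0.15 rad, seated within 6 mm, released, at rest (x of piston_long_mid in the frame of wash_basket between -0.06 and 0.06 m and y of piston_long_mid in the frame of wash_basket between -0.085 and 0.085 m and z of piston_long_mid in the frame of wash_basket between 0.028 and 0.04 m and angle between each of piston_long_mid, piston_short_mid, bolt_thick_mid, bolt_thin_mid, filler_cap_mid's own z axis and vertical below 0.15 rad and linear speed of each of piston_long, piston_short, bolt_thick, bolt_thin, filler_cap below 0.02 m/s and angular speed of each of piston_long, piston_short, bolt_thick, bolt_thin, filler_cap below 0.3 rad/s and x of piston_short_mid in the frame of wash_basket between -0.06 and 0.06 m and y of piston_short_mid in the frame of wash_basket between -0.085 and 0.085 m and z of piston_short_mid in the frame of wash_basket between 0.021 and 0.033 m and horizontal distance between piston_long_mid and piston_short_mid above 0.036 m and horizontal distance between each of bolt_thick_mid, bolt_thin_mid and magnet_dish below 0.06 m and z of bolt_thick_mid in the frame of magnet_dish between 0.033 and 0.045 m and z of bolt_thin_mid in the frame of magnet_dish between 0.033 and 0.045 m and x of filler_cap_mid in the frame of tray_bay between -0.055 and 0.055 m and y of filler_cap_mid in the frame of tray_bay between -0.046 and 0.046 m and z of filler_cap_mid in the frame of tray_bay between 0.006 and 0.018 m); the robot touches nothing.
It fails at once if the two pistons touch each other (contact force between piston_long and piston_short above 0.3 N).
It fails at once if the grease tin is disturbed (moved more than 20 mm) (distance of grease_tin from where it was at the start of the episode above 0.02 m).
It fails at once if the roll of tape is disturbed (moved more than 20 mm) (distance of tape_roll from where it was at the start of the episode above 0.02 m).
It also fails if it takes over 134 s, if anything falls off the work surface, if the arm or the gripper's body presses on something with over 40 N, if the wrist force passes 120 N, or if a joint passes its speed limit or range.

### The arm

A 6-joint arm with a two-finger parallel gripper is mounted at the origin on the work surface. World frame = base frame: x ahead of the robot, y to its left, z up, the work surface at z = 0. Lengths are in m, angles in rad, forces in N, time in s.
With the tool pointing down it reaches from about 0.4 to 0.825 m from the base axis. Payload 7 kg.
Tool frame: the origin (TCP) lies midway between the tips of the shut fingers; the grasp point (between the pads) lies 19 mm behind it; z points along the fingers, y is the line along which they close (so a half turn about z gives the same grasp; the last joint's range is limited). The gripper opens to 88 mm and grips with 3 to 60 N. Pads are 19 mm wide; open, the fingers measure 130 mm over their backs; the gripper's body (78 mm by 193 mm) begins 47 mm behind the grasp point.
Start: joints at [0.288, 0.359, 0.012, 0, -1.224, -0.288], TCP at [0.675, -0, 0.227] pointing down, gripper open.
Joint ranges: [-3.07, 3.07], [-1.43, 2.12], [-1.02, 1.25], [-3.03, 1.67], [-3.05, -0], [-3.03, 3.03]. Speed limits (rad/s): [2.39, 2.39, 3.01, 3.14, 3.14, 3.14].

### API

Orientations are given as [roll, pitch, yaw] about the fixed x, y, z axes, in that order (R = Rz(yaw) Ry(pitch) Rx(roll)).
In Python, from station import arm gives the robot as it stands.
- The arm moves only by the tool servo_tool, never from a script. Its argument "deltas" is a list of rows, each a list of 7 numbers: the closure, from -1 (fully open) to 1 (shut), then the shift along the tool's x, y, z in mm, then the turn, a rotation vector about the tool's x, y, z in degrees. In form: [[gripper, x, y, z, ax, ay, az], ...]. A call has 1 to 20 rows; each row shifts and turns the commanded pose from where the row before left it, along the tool's axes as they then stand; what a row does not reach is not made up. A row lasts 1/12 s, in which the tool goes at most 41.7 mm and 7.16 degrees, less where a joint would pass 70% of its speed; a pose out of reach is approached as far as the arm can. A call is refused whole if a number of a shift passes 41.7 or a number of a turn 7.16, either way. A call with a gripper value outside its range is refused whole. The fingers move at their own pace and stop on an object; "squeeze" is the grip in N (left out, the last holds). Time passes only in rows, so rows that do not move let the fingers close. It gives the time, the measured TCP pose, the force, the opening and the grip force at its end, in the units of the state.
- arm.get_state(): the state, without advancing time (a new reading comes with each control period).
- arm.grab_frame(name): name is "scene" or "side" or "wrist"; returns a dict with "color" (400x640x3 uint8, red, green, blue), "K" (3x3 intrinsics, pixels), "position" and "orientation" of the camera in the world. Camera axes: x right, y down, z forward; pixel columns grow to the right and rows downward; lengths in m; the calibration is good to about 2 mm. A picture is of the moment at which its call begins. There is no depth.
- arm.job_done(): hands the job in; it is judged then, once.
Trained networks look in a picture, given as the dict that the camera call returned (one of the last four; its "shot" number tells which), for a name from the list of things; names that differ only in an ending like _2 or _b are one class to them, and where a whole thing is asked for, a point or a joint stands for the part that bears it (a point fixed in the world has none). Each returns a list of dicts, best first, with "conf" (0 to 1); they miss things now and then, are a little off and sometimes report something else, mostly with a low value. They report only what shows in the picture. A call takes as long as a camera call. They do not tell look-alikes from the thing itself.
- arm.recognise(query, picture): "at" ([x, y, z] in m, in the coordinates of the camera as it stood for that picture, good to about 4 mm: the middle of the surface that is visible of it).
The state is a dict: "t": time; "q": joint angles; "qd": joint speeds; "joint_efforts": joint torques, N m; "eef_pos": TCP position; "ee_rot": TCP orientation; "force": force on the tool from outside, world axes, zero at the start; "moment": the same for the moment, N m; "width": finger opening in m; "gripper_force": force on a finger pad.
Only numpy, scipy, OpenCV 4.12 (cv2) and the standard library are available. Lean on these libraries where they do the work, as an engineer would, in place of code of your own. Each camera call takes 0.05 s, during which the arm holds its last target. There are 200 camera calls.

## Working session

There is one attempt and no reset: what is moved stays moved. The work goes in short steps, Python scripts to look and compute and a tool call to move; the robot and the scene stay as the last step left them, time stands still between calls to the robot, and variables do not carry over. Pictures are saved under pics/ and viewed, at most 14 in all, crops included, and the job is handed in when it is done.

Besides the shell and the picture viewer there is one more tool, called in YAML: its name, and indented under it one key for each argument. servo_tool: Moves the arm, as the interface text tells. Its arguments: {"type":"object","properties":{"deltas":{"type":"array","items":{"type":"array","items":{"type":"number"}}},"squeeze":{"type":"number"}},"required":["deltas"]}

```bash
mkdir -p pics; cat > h.py <<'E'
from station import arm
import numpy as np, cv2
from scipy.spatial.transform import Rotation as R
def Rm(o):
    o=np.array(o,float)
    return o if o.shape==(3,3) else (R.from_euler('xyz',o).as_matrix() if o.size==3 else R.from_quat(o).as_matrix())
def shot(c,fn=None):
    p=arm.grab_frame(c)
    if fn: cv2.imwrite('pics/'+fn,p['color'][:,:,::-1])
    return p
def world(p,at): return Rm(p['orientation'])@np.array(at)+np.array(p['position'])
def pix(p,w):
    c=Rm(p['orientation']).T@(np.array(w)-np.array(p['position'])); u=np.array(p['K'])@c; return u[:2]/u[2]
def ray(p,uv,z):
    d=Rm(p['orientation'])@np.linalg.solve(np.array(p['K']),[uv[0],uv[1],1]); o=np.array(p['position'])
    return o+d*(z-o[2])/d[2]
N=['piston_long_mid','piston_short_mid','bolt_thick_mid','bolt_thin_mid','filler_cap_mid','wash_basket','magnet_dish','tray_bay','grease_tin','tape_roll']
def rec(p,names=N,mn=.15):
    for n in names:
        for d in arm.recognise(n,p):
            if d['conf']>mn:
                w=world(p,d['at']); print(n,round(d['conf'],2),w.round(3),pix(p,w).round())
E
python3 - <<'E'
from h import *
s=arm.get_state(); print(s)
for c in ['scene','side']:
    p=shot(c,c+'0.png'); print(c,p['position'],p['orientation'],p['K']); rec(p)
E
```

```text
{'t': 0.0, 'q': array([ 2.88092119e-01,  3.59389145e-01,  1.10740943e-02, -3.51629925e-04,
       -1.22406869e+00, -2.88087731e-01]), 'qd': array([-0.0017185 , -0.00083053, -0.00022877,  0.0002561 , -0.00149859,
        0.00102768]), 'joint_efforts': array([-8.00930356e-04, -5.82726967e+01,  2.93058443e+01,  6.99745238e+00,
        6.93249181e-03, -2.06530804e-04]), 'eef_pos': array([ 6.74527987e-01, -2.68278138e-05,  2.25627572e-01]), 'ee_rot': array([ 3.13997674e+00, -1.34126671e-04, -1.57091158e+00]), 'force': array([-0.6924964 ,  0.01361872,  0.77250427]), 'moment': array([ 0.01651583, -0.04345112,  0.02646664]), 'gripper_force': 0.0, 'width': 0.08735867378292342}
scene [1.22802938 0.16552229 0.70552805] [-2.30389951 -0.01134292  1.76944523] [[407.90081139   0.         317.22302206]
 [  0.         407.90081139 197.10913117]
 [  0.           0.           1.        ]]
piston_long_mid 0.56 [0.445 0.188 0.037] [385. 192.]
piston_long_mid 0.22 [ 0.613 -0.289  0.013] [178. 217.]
piston_short_mid 0.77 [0.525 0.156 0.032] [369. 214.]
piston_short_mid 0.58 [0.486 0.091 0.027] [344. 201.]

[... 628 characters left out ...]
 0.           1.        ]]
piston_long_mid 0.95 [0.429 0.198 0.037] [313. 277.]
piston_short_mid 0.88 [0.382 0.122 0.031] [356. 261.]
piston_short_mid 0.87 [0.468 0.096 0.03 ] [322. 237.]
piston_short_mid 0.8 [0.515 0.163 0.031] [283. 249.]
bolt_thick_mid 0.72 [0.444 0.007 0.027] [353. 216.]
bolt_thin_mid 0.56 [0.395 0.273 0.031] [308. 317.]
filler_cap_mid 0.71 [ 0.485 -0.083  0.023] [355. 187.]
filler_cap_mid 0.23 [ 0.414 -0.167  0.028] [400. 175.]
wash_basket 0.6 [0.653 0.01  0.007] [268. 191.]
magnet_dish 0.63 [0.609 0.3   0.008] [197. 287.]
tray_bay 0.56 [ 0.599 -0.291  0.016] [351. 131.]
grease_tin 0.68 [ 0.419 -0.167  0.027] [398. 175.]
tape_roll 0.74 [ 0.39  -0.273  0.018] [426. 158.]
```

View pics/scene0.png

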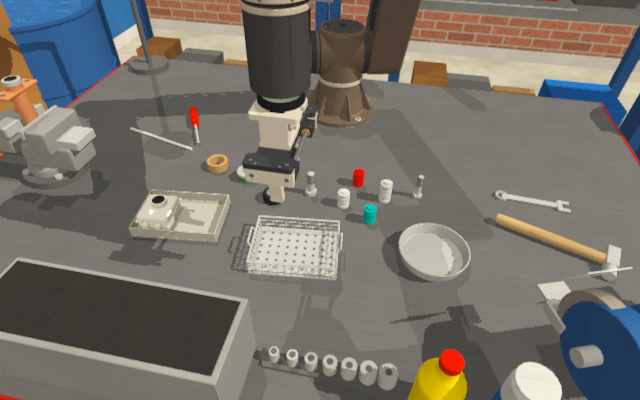

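View pics/side0.png

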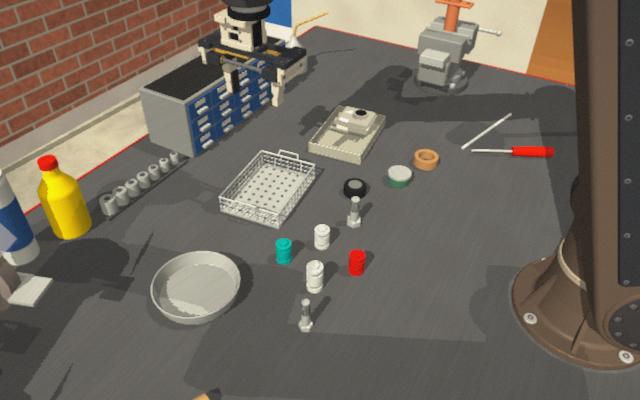

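Scene view: the candidates for piston_short are white (343,199), red (358,178) and turquoise (370,214). The long piston is white at (385,192), the bolts are at (311,185) and (419,187), and the cap is hidden behind the gripper (side view 355,188). The fixtures are the basket (294,248), the dish (434,251) and the tray, whose reservoir is at (157,212) with the bay to its right. I choose the white, bare-metal pistons. Next I fit the fixtures and check the parts in a close crop.

```bash
python3 - <<'E'
from h import *
p=shot('scene');q=shot('side')
for c,l,z in [(p,[(257,218),(341,220),(339,277),(248,273)],.04),(q,[(262,151),(316,181),(274,224),(221,196)],.04),(p,[(148,190),(230,195),(222,240),(132,235)],.028),(q,[(340,106),(386,117),(354,161),(309,148)],.028),
 (p,[(398,248),(469,250),(434,226),(434,279)],.032),(q,[(151,288),(241,283),(200,253),(190,322)],.032)]:
    w=np.array([ray(c,a,z)[:2] for a in l]); print(w.round(3).tolist(),w.mean(0).round(4))
g=[(.434,.189,.03),(.474,.089,.023),(.448,.003,.033),(.399,.269,.033),(.487,-.086,.012)]
a=cv2.resize(p['color'][150:300,120:480],None,fx=2,fy=2,interpolation=cv2.INTER_CUBIC)
b=cv2.resize(q['color'][90:335,140:440],None,fx=2,fy=2,interpolation=cv2.INTER_CUBIC)
for im,c,o in((a,p,(120,150)),(b,q,(140,90))):
    for w in g: 
        u=(pix(c,w)-o)*2; cv2.drawMarker(im,(int(u[0]),int(u[1])),(255,0,255),0,8,1)
cv2.imwrite('pics/a.png',a[:,:,::-1]);cv2.imwrite('pics/b.png',b[:,:,::-1])
E
```

```text
[[0.601, -0.094], [0.568, 0.096], [0.727, 0.117], [0.755, -0.064]] [0.663  0.0136]
[[0.723, -0.074], [0.558, -0.039], [0.561, 0.121], [0.703, 0.105]] [0.6365 0.0285]
[[0.552, -0.397], [0.527, -0.189], [0.672, -0.154], [0.7, -0.355]] [ 0.6127 -0.2737]
[[0.674, -0.371], [0.543, -0.383], [0.528, -0.163], [0.644, -0.155]] [ 0.5973 -0.268 ]
[[0.618, 0.23], [0.592, 0.381], [0.534, 0.307], [0.687, 0.306]] [0.6079 0.306 ]
[[0.659, 0.356], [0.532, 0.269], [0.641, 0.249], [0.555, 0.377]] [0.5968 0.3129]
```

View pics/b.png

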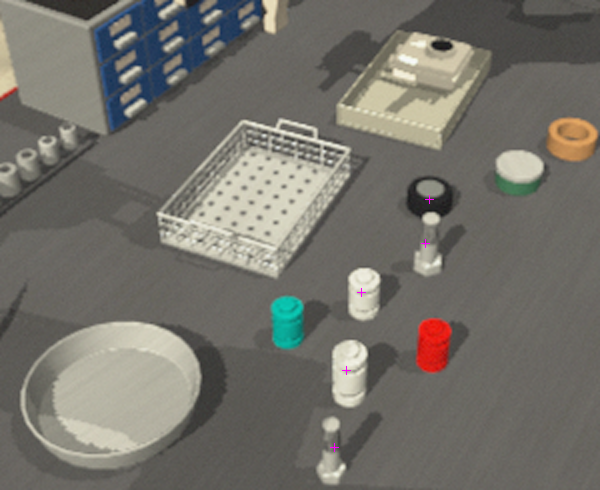

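View pics/a.png

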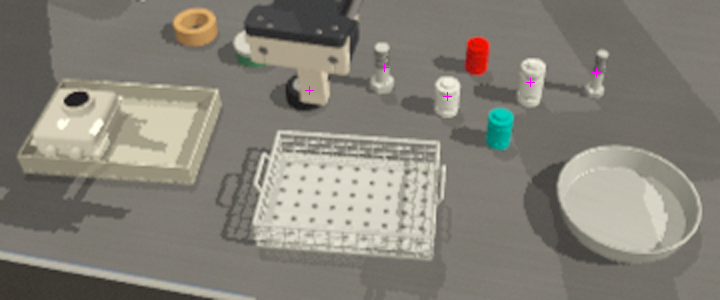

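The picks check out: the markers sit on the two white pistons, both bolts and the cap, clear of red and turquoise. Moving over the short piston.

servo_tool:
  deltas:
    - [-1,-14.8,33.4,0,0,0,0]
    - [-1,-14.8,33.4,0,0,0,0]
    - [-1,-14.8,33.4,0,0,0,0]
    - [-0.2,-14.8,33.4,0,0,0,0]
    - [-0.2,-14.8,33.4,0,0,0,0]
    - [-0.2,-14.8,33.4,0,0,0,0]
    - [-0.2,0,0,0,0,0,0]
    - [-0.2,0,0,0,0,0,0]
    - [-0.2,0,0,0,0,0,0]

```text
t: 1.95
eef_pos: [0.475, 0.0891, 0.2272]
ee_rot: [-3.14, 0.001, -1.57]
force: [-0.4, 0.3, -0.6]
width: 0.0548
gripper_force: 0.0
```

```bash
python3 - <<'E'
from h import *
p=shot('wrist','w1.png'); print(p['position'],p['orientation']); rec(p,N[:5]+N[8:])
for g in [(.434,.189,.06),(.474,.089,.046),(.448,.003,.066),(.399,.269,.066),(.487,-.086,.024)]: print(g,pix(p,g).round(),pix(p,g[:2]+(0,)).round())
q=shot('scene'); rec(q,['filler_cap_mid']+N[5:8])
E
```

```text
[0.47320516 0.01270417 0.38615031] [ 2.85742071e+00  1.43524677e-03 -3.13998424e+00]
piston_long_mid 0.9 [0.429 0.178 0.05 ] [350. 248.]
piston_long_mid 0.44 [0.549 0.298 0.006] [266. 306.]
piston_short_mid 0.93 [0.384 0.107 0.042] [388. 193.]
piston_short_mid 0.67 [0.515 0.153 0.044] [282. 227.]
piston_short_mid 0.57 [0.471 0.077 0.04 ] [317. 168.]
bolt_thick_mid 0.65 [ 0.444 -0.     0.07 ] [344. 100.]
bolt_thick_mid 0.27 [ 0.655 -0.007  0.001] [171.  96.]
bolt_thin_mid 0.81 [0.401 0.265 0.041] [367. 302.]
filler_cap_mid 0.93 [ 0.489 -0.088  0.024] [302.  17.]
grease_tin 0.53 [ 0.487 -0.087  0.025] [303.  18.]
(0.434, 0.189, 0.06) [347. 259.] [342. 239.]
(0.474, 0.089, 0.046) [315. 179.] [315. 171.]
(0.448, 0.003, 0.066) [340. 103.] [335. 105.]
(0.399, 0.269, 0.066) [372. 317.] [364. 288.]
(0.487, -0.086, 0.024) [303.  20.] [304.  26.]
filler_cap_mid 0.62 [ 0.498 -0.087  0.027] [273. 194.]
wash_basket 0.72 [0.65  0.001 0.003] [293. 251.]
magnet_dish 0.71 [0.587 0.316 0.004] [436. 252.]
tray_bay 0.56 [ 0.613 -0.291  0.017] [177. 216.]
tray_bay 0.51 [ 0.4   -0.276  0.017] [217. 164.]
```

View pics/w1.png

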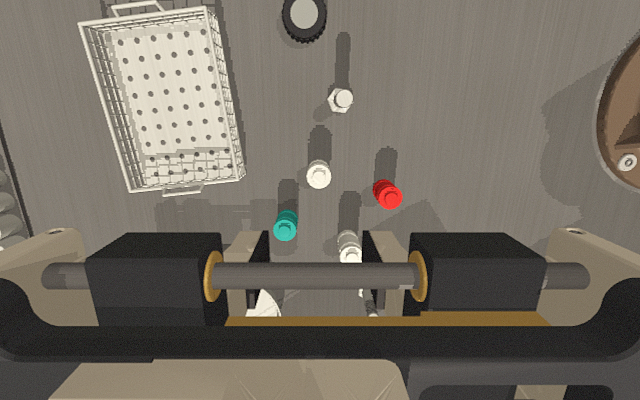

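Wrist view: the short piston is at (318,175), predicted (315,175), so the estimates are good. Thick bolt (342,99), cap (304,14), turquoise (286,225), red (388,194). The basket is tilted by about 10°. Grasping the short piston.

servo_tool:
  deltas:
    - [-0.2,0,2,40,0,0,0]
    - [-0.2,0,0,40,0,0,0]
    - [-0.2,0,0,40,0,0,0]
    - [-0.2,0,0,40,0,0,0]
    - [-0.2,0,0,30,0,0,0]
    - [-0.2,0,0,20,0,0,0]
    - [-0.2,0,0,8,0,0,0]
    - [-0.2,0,0,0,0,0,0]
    - [1,0,0,0,0,0,0]
    - [1,0,0,0,0,0,0]
    - [1,0,0,0,0,0,0]
    - [1,0,0,0,0,0,0]
    - [1,0,0,0,0,0,0]
    - [1,0,0,0,0,0,0]
    - [1,0,0,-1,0,0,0]
  squeeze: 20

```text
t: 3.85
eef_pos: [0.473, 0.089, 0.0103]
ee_rot: [-3.14, 0.001, -1.571]
force: [0.2, -0.4, -1.3]
width: 0.0292
gripper_force: 20.0
```

```bash
python3 - <<'E'
from h import *
p=dict(K=[[407.9,0,317.22],[0,407.9,197.1],[0,0,1]],position=[0.47320516,0.01270417,0.38615031],orientation=[2.85742071,1.43524677e-03,-3.13998424])
import sys
print(np.array(shot('wrist')['K']))
E
```

```text
[[289.46879308   0.         315.14712012]
 [  0.         289.46879308 197.30777617]
 [  0.           0.           1.        ]]
```

servo_tool:
  deltas:
    - [1,0,0,-15,0,0,0]
    - [1,0,0,-35,0,0,0]
    - [1,0,0,-40,0,0,0]
    - [1,0,0,-40,0,0,0]
    - [1,0,0,0,0,0,0]

```text
t: 4.32
eef_pos: [0.4766, 0.0905, 0.1473]
ee_rot: [-3.131, 0.005, -1.569]
force: [1.9, 1.9, 0.6]
width: 0.029
gripper_force: 20.0
```

```bash
python3 - <<'E'
from h import *
p=dict(K=[[289.47,0,315.15],[0,289.47,197.3],[0,0,1]],position=[0.47320516,0.01270417,0.38615031],orientation=[2.85742071,1.43524677e-03,-3.13998424])
for z,l in((.04,[(80,22),(207,8),(245,180),(130,192)]),):
    w=np.array([ray(p,a,z)[:2] for a in l]);print(w.round(3).tolist(),w.mean(0).round(3),np.linalg.norm(np.diff(w,axis=0),axis=1).round(3))
im=cv2.imread('pics/w1.png')
for z,l,c in((.04,0.069,0),):
    pass
a=cv2.resize(im[0:210,60:260],None,fx=2.7,fy=2.7,interpolation=cv2.INTER_CUBIC)
cx,cy=w.mean(0)
for yaw,col in((-8,(255,0,255)),(-12,(0,255,0))):
    M=R.from_euler('z',yaw,degrees=True).as_matrix()[:2,:2]
    pts=[((pix(p,[*(M@np.array([sx*.069,sy*.094])+[cx,cy]),.04])-[60,0])*2.7) for sx,sy in((1,1),(1,-1),(-1,-1),(-1,1))]
    cv2.polylines(a,[np.int32(pts)],True,col,1)
cv2.imwrite('pics/bk.png',a)
E
```

```text
[[0.723, -0.079], [0.587, -0.092], [0.559, 0.092], [0.703, 0.107]] [0.643 0.007] [0.137 0.186 0.145]
```

View pics/bk.png

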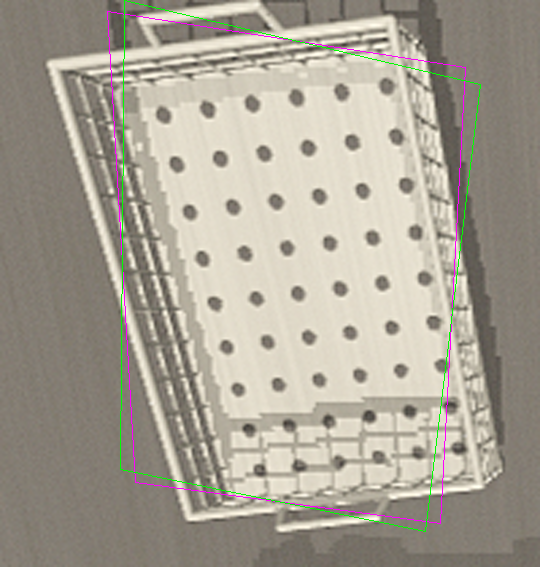

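Basket measured: centre (0.644, 0.007), yaw ≈ +7° (rim corners at (78,23), (206,7), (239,180), (130,192) in w1). Carrying the short piston to the -y half.

servo_tool:
  deltas:
    - [1,10,-15,0,0,0,0]
    - [1,20,-29,0,0,0,0]
    - [1,24,-34,0,0,0,0]
    - [1,24,-34,0,0,0,0]
    - [1,24,-34,0,0,0,0]
    - [1,22,-30,0,0,0,0]
    - [1,0,0,0,0,0,0]
    - [1,0,0,0,0,0,0]
    - [1,0,0,0,0,0,0]

```text
t: 5.07
eef_pos: [0.6479, -0.0356, 0.1388]
ee_rot: [3.14, -0.0, -1.572]
force: [-0.5, -0.5, -1.9]
width: 0.0296
gripper_force: 20.0
```

```bash
python3 - <<'E'
from h import *
p=shot('scene');q=shot('side');s=arm.get_state();print(s['eef_pos'],s['width'])
w=shot('wrist','w2.png')
a=cv2.resize(p['color'][180:300,220:360],None,fx=3,fy=3)
b=cv2.resize(q['color'][110:240,200:340],None,fx=2.77,fy=2.77)
cv2.imwrite('pics/c.png',np.hstack([a,b[:360,:380]])[:,:,::-1])
rec(w,N[7:]+['filler_cap_mid'])
E
```

```text
[ 0.64781468 -0.03473961  0.13963253] 0.029420237973650364
tray_bay 0.74 [ 0.598 -0.196  0.005] [369.  14.]
grease_tin 0.88 [ 0.421 -0.179  0.025] [584.  28.]
filler_cap_mid 0.95 [ 0.493 -0.093  0.022] [479. 133.]
```

View pics/c.png

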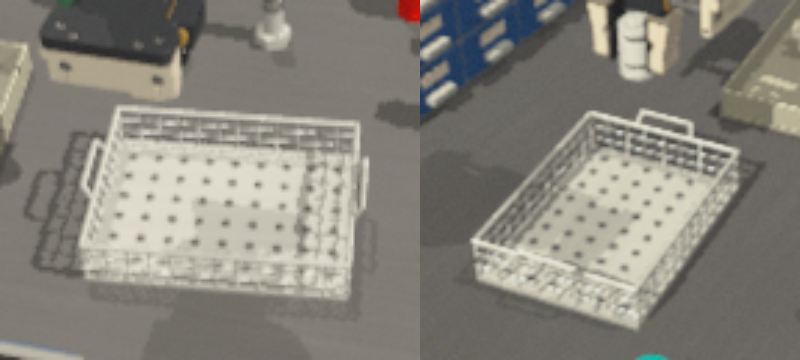

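View pics/w2.png

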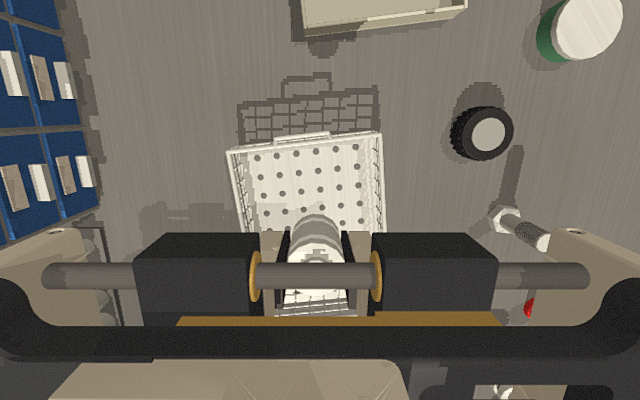

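The short piston hangs centred over the basket, upright. Lowering and releasing it.

servo_tool:
  deltas:
    - [1,0,0,30,0,0,0]
    - [1,0,0,38,0,0,0]
    - [1,0,0,30,0,0,0]
    - [1,0,0,15,0,0,0]
    - [1,0,0,6,0,0,0]
    - [1,0,0,3,0,0,0]
    - [1,0,0,1,0,0,0]
    - [1,0,0,1,0,0,0]
    - [1,0,0,0,0,0,0]

```text
t: 6.17
eef_pos: [0.6495, -0.035, 0.017]
ee_rot: [-3.139, 0.0, -1.571]
force: [0.1, 0.6, -0.1]
width: 0.0294
gripper_force: 20.0
```

```bash
python3 - <<'E'
from h import *
w=shot('wrist')
s=arm.get_state();print(s['eef_pos'],s['force'])
# w2 pose = this pose shifted: previous TCP z 0.1396 vs now
import copy
p=dict(w); p['position']=np.array(w['position'])+np.array([.64781468,-.03473961,.13963253])-s['eef_pos']
for z,l in((.028,[(303,33),(467,10)]),(.04,[(228,151),(381,132)])): print([ray(p,a,z).round(3).tolist() for a in l])
E
```

```text
[ 0.64940584 -0.03504151  0.01693041] [ 0.0667589  -1.14657686 -0.62250666]
[[0.657, -0.175, 0.028], [0.522, -0.192, 0.028]]
[[0.724, -0.078, 0.04], [0.589, -0.095, 0.04]]
```

servo_tool:
  deltas:
    - [1,0,0,1,0,0,0]
    - [1,0,0,1,0,0,0]
    - [1,0,0,0,0,0,0]
    - [0.2,0,0,0,0,0,0]
    - [-0.1,0,0,0,0,0,0]
    - [-0.2,0,0,0,0,0,0]
    - [-0.2,0,0,0,0,0,0]
    - [-0.2,0,0,-10,0,0,0]
    - [-0.2,0,0,-30,0,0,0]
    - [-0.2,0,0,-40,0,0,0]
    - [-0.2,0,0,-40,0,0,0]
    - [-0.2,-30,30,-15,0,0,0]
    - [-0.2,-38,36,0,0,0,0]
    - [-0.2,-38,36,0,0,0,0]
    - [-0.2,-38,36,0,0,0,0]
    - [-0.2,-38,36,0,0,0,0]
    - [-0.2,-32,31,0,0,0,0]
    - [-0.2,0,0,0,0,0,0]
    - [-0.2,0,0,0,0,0,0]

```text
t: 7.8
eef_pos: [0.4762, 0.1453, 0.1488]
ee_rot: [-3.14, 0.001, -1.566]
force: [0.7, -0.2, -0.5]
width: 0.0527
gripper_force: 0.0
```

```bash
python3 - <<'E'
from h import *
q=shot('side');p=shot('scene')
for x in(q,p): rec(x,['piston_short_mid','piston_long_mid','wash_basket','magnet_dish'])
w=shot('wrist','w3.png');rec(w,N[:4]+['magnet_dish'])
for g in [(.434,.189,.06),(.399,.269,.066)]: print(g,pix(w,g).round(),pix(w,g[:2]+(0,)).round())
print(arm.get_state()['eef_pos'])
E
```

```text
piston_short_mid 0.92 [0.508 0.163 0.032] [285. 250.]
piston_short_mid 0.62 [0.381 0.124 0.033] [356. 262.]
piston_long_mid 0.57 [0.426 0.198 0.038] [315. 277.]
wash_basket 0.87 [0.653 0.037 0.006] [261. 198.]
magnet_dish 0.88 [0.609 0.302 0.01 ] [196. 287.]
piston_short_mid 0.81 [ 0.661 -0.03   0.032] [277. 244.]
piston_short_mid 0.74 [0.524 0.153 0.033] [368. 213.]
piston_short_mid 0.74 [ 0.4   -0.275  0.017] [217. 164.]
piston_short_mid 0.68 [0.587 0.313 0.005] [434. 251.]
piston_short_mid 0.63 [0.397 0.115 0.034] [358. 177.]
piston_long_mid 0.84 [0.442 0.19  0.035] [386. 192.]
wash_basket 0.91 [0.652 0.011 0.008] [297. 251.]
magnet_dish 0.61 [0.59  0.314 0.004] [435. 252.]
magnet_dish 0.17 [ 0.66  -0.032  0.028] [277. 244.]
piston_long_mid 0.66 [0.432 0.178 0.037] [359. 229.]
piston_short_mid 0.91 [0.51  0.153 0.046] [279. 208.]
piston_short_mid 0.84 [ 0.643 -0.029  0.012] [126.   0.]
piston_short_mid 0.7 [0.385 0.109 0.042] [414. 161.]
bolt_thick_mid 0.76 [ 0.444 -0.001  0.054] [357.  22.]
magnet_dish 0.59 [0.538 0.293 0.009] [264. 309.]
(0.434, 0.189, 0.06) [360. 249.] [352. 226.]
(0.399, 0.269, 0.066) [393. 326.] [379. 287.]
[0.47721943 0.14343855 0.14744356]
```

View pics/w3.png

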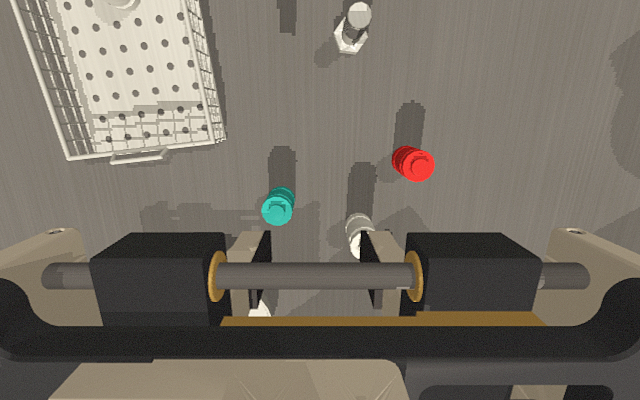

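The short piston stands in the basket (nose at (123,0)). The long piston at (358,232) fits (0.434, 0.189).

servo_tool:
  deltas:
    - [-0.2,-15,15,0,0,0,0]
    - [-0.2,-20,18,0,0,0,0]
    - [-0.2,-10,10,0,0,0,0]
    - [-0.2,0,0,0,0,0,0]
    - [-0.2,0,0,0,0,0,0]
    - [-0.2,0,0,0,0,0,0]

```text
t: 9.1
eef_pos: [0.4344, 0.1885, 0.1476]
ee_rot: [-3.141, 0.0, -1.57]
force: [0.8, 0.4, -0.5]
width: 0.0529
gripper_force: 0.0
```

servo_tool:
  deltas:
    - [-0.2,0,0,25,0,0,0]
    - [-0.2,0,0,35,0,0,0]
    - [-0.2,0,0,30,0,0,0]
    - [-0.2,0,0,25,0,0,0]
    - [-0.2,0,0,15,0,0,0]
    - [-0.2,0,0,4,0,0,0]
    - [-0.2,0,0,0,0,0,0]
    - [1,0,0,0,0,0,0]
    - [1,0,0,0,0,0,0]
    - [1,0,0,0,0,0,0]
    - [1,0,0,0,0,0,0]
    - [1,0,0,0,0,0,0]
    - [1,0,0,0,0,0,0]
    - [1,0,0,0,0,0,0]

```text
t: 10.27
eef_pos: [0.4345, 0.1888, 0.0143]
ee_rot: [-3.141, 0.001, -1.57]
force: [-1.7, 0.9, 7.0]
width: 0.0296
gripper_force: 20.0
```

servo_tool:
  deltas:
    - [1,0,0,-10,0,0,0]
    - [1,0,0,-30,0,0,0]
    - [1,0,0,-40,0,0,0]
    - [1,0,0,-40,0,0,0]
    - [1,0,0,-15,0,0,0]
    - [1,10,-15,0,0,0,0]
    - [1,16,-22,0,0,0,0]
    - [1,19,-28,0,0,0,0]
    - [1,19,-28,0,0,0,0]
    - [1,19,-28,0,0,0,0]
    - [1,19,-28,0,0,0,0]
    - [1,19,-28,0,0,0,0]
    - [1,19,-28,0,0,0,0]
    - [1,0,0,0,0,0,0]
    - [1,0,0,0,0,0,0]
    - [1,0,0,0,0,0,0]

```text
t: 11.6
eef_pos: [0.6387, 0.0482, 0.148]
ee_rot: [3.141, -0.0, -1.572]
force: [-1.9, 0.2, -1.6]
width: 0.0298
gripper_force: 20.0
```

```bash
python3 - <<'E'
from h import *
print(arm.get_state()['eef_pos'],arm.get_state()['width'])
w=shot('wrist','w4.png');q=shot('side')
cv2.imwrite('pics/d.png',np.vstack([w['color'][:280],cv2.resize(q['color'][60:240,160:360],(640,300))[:, :]])[:580,:,::-1])
E
```

```text
[0.63865144 0.04823713 0.14796454] 0.029800283600963557
```

View pics/d.png

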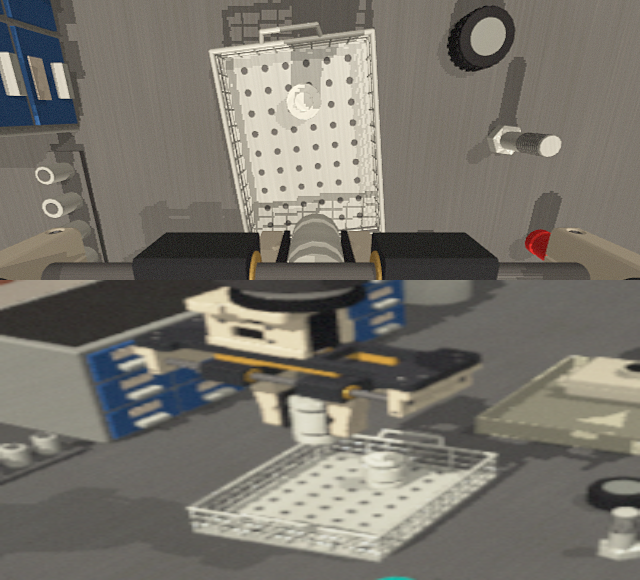

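The short piston stands upright in the basket (303,100), and the long one is held upright in front of it, clear. Lowering.

servo_tool:
  deltas:
    - [1,0,0,25,0,0,0]
    - [1,0,0,35,0,0,0]
    - [1,0,0,35,0,0,0]
    - [1,0,0,18,0,0,0]
    - [1,0,0,9,0,0,0]
    - [1,0,0,5,0,0,0]
    - [1,0,0,1,0,0,0]
    - [1,0,0,1,0,0,0]
    - [1,0,0,1,0,0,0]
    - [1,0,0,0,0,0,0]
    - [1,0,0,0,0,0,0]

```text
t: 12.62
eef_pos: [0.6397, 0.0486, 0.0195]
ee_rot: [-3.14, 0.001, -1.571]
force: [0.4, 0.2, -2.3]
width: 0.0296
gripper_force: 20.0
```

servo_tool:
  deltas:
    - [1,0,0,1,0,0,0]
    - [1,0,0,0,0,0,0]
    - [0.2,0,0,0,0,0,0]
    - [-0.1,0,0,0,0,0,0]
    - [-0.2,0,0,0,0,0,0]
    - [-0.2,0,0,0,0,0,0]
    - [-0.2,0,0,-10,0,0,0]
    - [-0.2,0,0,-30,0,0,0]
    - [-0.2,0,0,-40,0,0,0]
    - [-0.2,0,0,-35,0,0,0]
    - [-0.2,0,0,-15,0,0,0]
    - [-0.2,6,25,0,0,0,0]
    - [-0.2,8,34,0,0,0,0]
    - [-0.2,8,34,0,0,0,0]
    - [-0.2,8,34,0,0,0,0]
    - [-0.2,8,34,0,0,0,0]
    - [-0.2,8,31,0,0,0,0]
    - [-0.2,0,0,0,0,0,0]
    - [-0.2,0,0,0,0,0,0]
    - [-0.2,0,0,0,0,0,0]

```text
t: 14.28
eef_pos: [0.4478, 0.0027, 0.1485]
ee_rot: [-3.139, 0.001, -1.57]
force: [-0.2, 0.7, 0.9]
width: 0.0527
gripper_force: 0.0
```

```bash
python3 - <<'E'
from h import *
print(arm.get_state()['eef_pos'])
q=shot('side');p=shot('scene')
for x in(q,p): rec(x,N[:5],.3)
w=shot('wrist');rec(w,['bolt_thick_mid','bolt_thin_mid','filler_cap_mid'])
E
```

```text
[0.44781998 0.00270308 0.1485494 ]
piston_long_mid 0.77 [0.636 0.059 0.043] [261. 193.]
piston_short_mid 0.89 [0.513 0.167 0.03 ] [282. 251.]
piston_short_mid 0.87 [0.38  0.125 0.031] [356. 263.]
piston_short_mid 0.71 [ 0.641 -0.026  0.034] [281. 175.]
bolt_thick_mid 0.73 [0.44  0.008 0.03 ] [355. 215.]
bolt_thin_mid 0.76 [0.397 0.274 0.03 ] [306. 317.]
bolt_thin_mid 0.51 [0.446 0.006 0.03 ] [353. 214.]
piston_long_mid 0.9 [0.652 0.05  0.044] [314. 243.]
piston_short_mid 0.77 [ 0.662 -0.03   0.032] [277. 244.]
piston_short_mid 0.77 [0.394 0.117 0.035] [359. 176.]
piston_short_mid 0.6 [0.526 0.155 0.03 ] [368. 214.]
piston_short_mid 0.39 [ 0.399 -0.277  0.014] [217. 164.]
bolt_thick_mid 0.7 [0.455 0.003 0.028] [312. 187.]
bolt_thin_mid 0.5 [0.587 0.313 0.005] [434. 251.]
bolt_thick_mid 0.56 [ 0.442 -0.01   0.051] [319. 186.]
filler_cap_mid 0.98 [ 0.487 -0.09   0.024] [270.  94.]
```

Both pistons stand in the basket, about 84 mm apart. Grasping the thick bolt.

servo_tool:
  deltas:
    - [-0.2,1,0,25,0,0,0]
    - [-0.2,0,0,35,0,0,0]
    - [-0.2,0,0,30,0,0,0]
    - [-0.2,0,0,20,0,0,0]
    - [-0.2,0,0,12,0,0,0]
    - [-0.2,0,0,3,0,0,0]
    - [-0.2,0,0,0,0,0,0]
    - [1,0,0,0,0,0,0]
    - [1,0,0,0,0,0,0]
    - [1,0,0,0,0,0,0]
    - [1,0,0,0,0,0,0]
    - [1,0,0,0,0,0,0]
    - [1,0,0,0,0,0,0]
    - [1,0,0,0,0,0,0]
    - [1,0,0,0,0,0,0]
    - [1,0,0,0,0,0,0]
  squeeze: 30

```text
t: 16.42
eef_pos: [0.4471, 0.0014, 0.0227]
ee_rot: [3.142, -0.0, -1.571]
force: [-3.2, -0.2, 6.7]
width: 0.0171
gripper_force: 30.0
```

servo_tool:
  deltas:
    - [1,0,0,-10,0,0,0]
    - [1,0,0,-30,0,0,0]
    - [1,0,0,-40,0,0,0]
    - [1,0,0,-35,0,0,0]
    - [1,0,0,-15,0,0,0]
    - [1,-15,-8,0,0,0,0]
    - [1,-24,-13,0,0,0,0]
    - [1,-28,-15,0,0,0,0]
    - [1,-28,-15,0,0,0,0]
    - [1,-28,-15,0,0,0,0]
    - [1,-28,-16,0,0,0,0]
    - [1,-28,-16,0,0,0,0]
    - [1,-28,-16,0,0,0,0]
    - [1,-28,-16,0,0,0,0]
    - [1,-26,-14,0,0,0,0]
    - [1,-22,-11,0,0,0,0]
    - [1,0,0,0,0,0,0]
    - [1,0,0,0,0,0,0]
    - [1,0,0,0,0,0,0]

```text
t: 18.0
eef_pos: [0.6013, 0.2843, 0.1507]
ee_rot: [3.139, -0.002, -1.571]
force: [-0.1, -0.1, -1.2]
width: 0.0174
gripper_force: 30.0
```

```bash
python3 - <<'E'
from h import *
print(arm.get_state()['eef_pos'])
p=shot('scene');q=shot('side')
for c in (p,q):
    t=np.linspace(0,2*np.pi,60); 
    for r,z,col in((.077,.032,(255,0,255)),(.0625,.006,(0,200,0))):
        cv2.polylines(c['color'],[np.int32([pix(c,(.602+r*np.cos(a),.309+r*np.sin(a),z)) for a in t])],True,col,1)
b=cv2.resize(p['color'][160:300,370:500],None,fx=3,fy=3); a=cv2.resize(q['color'][200:340,130:260],None,fx=3,fy=3)
cv2.imwrite('pics/e.png',np.hstack([b,a])[:,:,::-1])
E
```

```text
[0.60126676 0.28425302 0.15067963]
```

View pics/e.png

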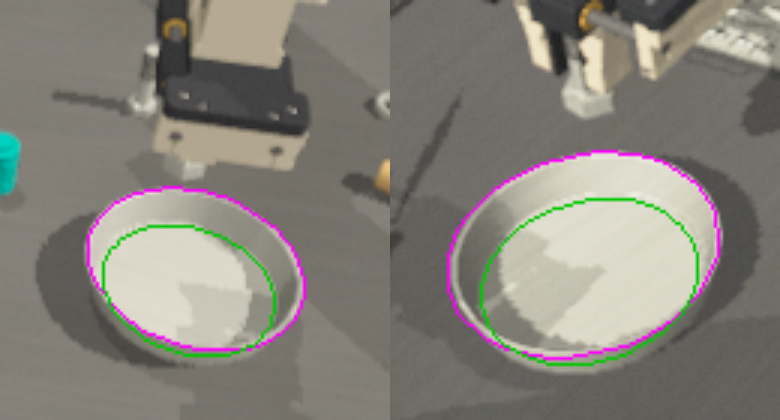

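The overlaid rim circle fits the dish in both views, so its centre (0.602, 0.309) is good, and the bolt hangs upright. Lowering.

servo_tool:
  deltas:
    - [1,0,0,25,0,0,0]
    - [1,0,0,35,0,0,0]
    - [1,0,0,30,0,0,0]
    - [1,0,0,15,0,0,0]
    - [1,0,0,8,0,0,0]
    - [1,0,0,4,0,0,0]
    - [1,0,0,1,0,0,0]
    - [1,0,0,1,0,0,0]
    - [1,0,0,1,0,0,0]
    - [1,0,0,0,0,0,0]
    - [1,0,0,0,0,0,0]

```text
t: 19.02
eef_pos: [0.6025, 0.2848, 0.0334]
ee_rot: [-3.14, 0.001, -1.571]
force: [-0.1, -0.2, -1.1]
width: 0.0178
gripper_force: 30.0
```

servo_tool:
  deltas:
    - [1,0,0,2,0,0,0]
    - [1,0,0,1,0,0,0]
    - [1,0,0,1,0,0,0]
    - [1,0,0,1,0,0,0]
    - [1,0,0,0,0,0,0]
    - [1,0,0,0,0,0,0]

```text
t: 19.52
eef_pos: [0.6023, 0.2845, 0.0288]
ee_rot: [-3.141, 0.0, -1.57]
force: [-5.2, -1.4, 8.5]
width: 0.0176
gripper_force: 30.0
```

servo_tool:
  deltas:
    - [0.6,0,0,0,0,0,0]
    - [0.2,0,0,0,0,0,0]
    - [-0.1,0,0,0,0,0,0]
    - [-0.1,0,0,0,0,0,0]
    - [-0.1,0,0,-8,0,0,0]
    - [-0.1,0,0,-25,0,0,0]
    - [-0.1,0,0,-35,0,0,0]
    - [-0.1,0,0,-35,0,0,0]
    - [-0.1,0,0,-20,0,0,0]
    - [-0.1,1,15,0,0,0,0]
    - [-0.1,2,26,0,0,0,0]
    - [-0.1,2,28,0,0,0,0]
    - [-0.1,2,28,0,0,0,0]
    - [-0.1,2,28,0,0,0,0]
    - [-0.1,2,28,0,0,0,0]
    - [-0.1,2,28,0,0,0,0]
    - [-0.1,2,22,0,0,0,0]
    - [-0.1,0,0,0,0,0,0]
    - [-0.1,0,0,0,0,0,0]
    - [-0.1,0,0,0,0,0,0]

```text
t: 21.18
eef_pos: [0.3997, 0.27, 0.1512]
ee_rot: [-3.141, 0.001, -1.57]
force: [-0.3, -0.3, -0.9]
width: 0.0484
gripper_force: 0.0
```

```bash
python3 - <<'E'
from h import *
print(arm.get_state()['eef_pos'])
q=shot('side');p=shot('scene')
for x in(q,p): rec(x,N[2:4],.3)
rec(shot('wrist'),N[2:4])
E
```

```text
[0.39966161 0.27003891 0.15120598]
bolt_thick_mid 0.57 [0.598 0.289 0.033] [204. 276.]
bolt_thin_mid 0.86 [0.398 0.27  0.028] [307. 317.]
bolt_thick_mid 0.51 [0.613 0.283 0.036] [423. 249.]
bolt_thin_mid 0.62 [0.406 0.27  0.03 ] [418. 189.]
bolt_thin_mid 0.5 [ 0.614 -0.293  0.014] [177. 217.]
bolt_thick_mid 0.84 [0.595 0.278 0.048] [108. 206.]
bolt_thin_mid 0.61 [0.653 0.099 0.001] [41.  9.]
```

servo_tool:
  deltas:
    - [-0.1,1,0,25,0,0,0]
    - [-0.1,0,0,35,0,0,0]
    - [-0.1,0,0,30,0,0,0]
    - [-0.1,0,0,20,0,0,0]
    - [-0.1,0,0,12,0,0,0]
    - [-0.1,0,0,4,0,0,0]
    - [-0.1,0,0,1,0,0,0]
    - [1,0,0,0,0,0,0]
    - [1,0,0,0,0,0,0]
    - [1,0,0,0,0,0,0]
    - [1,0,0,0,0,0,0]
    - [1,0,0,0,0,0,0]
    - [1,0,0,0,0,0,0]
    - [1,0,0,0,0,0,0]
    - [1,0,0,0,0,0,0]
    - [1,0,0,0,0,0,0]

```text
t: 22.97
eef_pos: [0.3993, 0.2687, 0.0238]
ee_rot: [-3.141, 0.0, -1.571]
force: [-1.9, -1.1, 6.7]
width: 0.0133
gripper_force: 30.0
```

servo_tool:
  deltas:
    - [1,0,0,-10,0,0,0]
    - [1,0,0,-30,0,0,0]
    - [1,0,0,-40,0,0,0]
    - [1,0,0,-35,0,0,0]
    - [1,0,0,-15,0,0,0]
    - [1,-5,-15,0,0,0,0]
    - [1,-8,-25,0,0,0,0]
    - [1,-9,-28,0,0,0,0]
    - [1,-9,-28,0,0,0,0]
    - [1,-9,-28,0,0,0,0]
    - [1,-9,-28,0,0,0,0]
    - [1,-9,-28,0,0,0,0]
    - [1,-8,-23,0,0,0,0]
    - [1,0,0,0,0,0,0]
    - [1,0,0,0,0,0,0]
    - [1,0,0,0,0,0,0]

```text
t: 24.3
eef_pos: [0.6015, 0.334, 0.1524]
ee_rot: [3.14, -0.001, -1.571]
force: [-0.2, -0.2, -1.3]
width: 0.0132
gripper_force: 30.0
```

servo_tool:
  deltas:
    - [1,0,0,25,0,0,0]
    - [1,0,0,35,0,0,0]
    - [1,0,0,30,0,0,0]
    - [1,0,0,15,0,0,0]
    - [1,0,0,8,0,0,0]
    - [1,0,0,4,0,0,0]
    - [1,0,0,1,0,0,0]
    - [1,0,0,1,0,0,0]
    - [1,0,0,1,0,0,0]
    - [1,0,0,0,0,0,0]
    - [1,0,0,0,0,0,0]

```text
t: 25.22
eef_pos: [0.6025, 0.3348, 0.0344]
ee_rot: [-3.141, 0.001, -1.571]
force: [-0.6, 0.1, -1.2]
width: 0.0135
gripper_force: 30.0
```

servo_tool:
  deltas:
    - [1,0,0,2,0,0,0]
    - [1,0,0,1,0,0,0]
    - [1,0,0,1,0,0,0]
    - [1,0,0,0.7,0,0,0]
    - [1,0,0,0,0,0,0]
    - [1,0,0,0,0,0,0]

```text
t: 25.72
eef_pos: [0.6023, 0.3345, 0.0299]
ee_rot: [-3.141, 0.0, -1.57]
force: [-3.4, -0.8, 8.0]
width: 0.013
gripper_force: 30.0
```

servo_tool:
  deltas:
    - [0.6,0,0,0,0,0,0]
    - [0.2,0,0,0,0,0,0]
    - [-0.1,0,0,0,0,0,0]
    - [-0.1,0,0,0,0,0,0]
    - [-0.1,0,0,-8,0,0,0]
    - [-0.1,0,0,-25,0,0,0]
    - [-0.1,0,0,-35,0,0,0]
    - [-0.1,0,0,-35,0,0,0]
    - [-0.1,0,0,-20,0,0,0]
    - [-0.7,15,4,0,0,0,0]
    - [-0.7,25,7,0,0,0,0]
    - [-0.7,28,7,0,0,0,0]
    - [-0.7,28,8,0,0,0,0]
    - [-0.7,28,8,0,0,0,0]
    - [-0.7,28,8,0,0,0,0]
    - [-0.7,28,8,0,0,0,0]
    - [-0.7,28,8,0,0,0,0]
    - [-0.7,28,8,0,0,0,0]
    - [-0.7,28,8,0,0,0,0]
    - [-0.7,28,8,0,0,0,0]

```text
t: 27.38
eef_pos: [0.5197, 0.0412, 0.1525]
ee_rot: [-3.141, 0.0, -1.571]
force: [0.8, -0.7, -0.4]
width: 0.0744
gripper_force: 0.0
```

servo_tool:
  deltas:
    - [-0.7,28,8,0,0,0,0]
    - [-0.7,28,8,0,0,0,0]
    - [-0.7,28,8,0,0,0,0]
    - [-0.7,28,6,0,0,0,0]
    - [-0.7,18,2,0,0,0,0]
    - [-0.7,0,0,0,0,0,0]
    - [-0.7,0,0,0,0,0,0]
    - [-0.7,0,0,0,0,0,0]

```text
t: 28.05
eef_pos: [0.4884, -0.0874, 0.1522]
ee_rot: [-3.141, 0.0, -1.571]
force: [0.9, 0.7, -0.6]
width: 0.0745
gripper_force: 0.0
```

```bash
python3 - <<'E'
from h import *
print(arm.get_state()['eef_pos'])
q=shot('side');p=shot('scene');w=shot('wrist')
rec(q,N[2:5],.3);rec(p,N[2:5],.3);rec(w,N[4:5])
b=cv2.resize(p['color'][200:300,370:500],None,fx=3,fy=3); a=cv2.resize(q['color'][230:330,130:260],None,fx=3,fy=3)
cv2.imwrite('pics/f.png',np.vstack([np.hstack([b,a]),cv2.resize(w['color'][:200],(780,244))])[:,:,::-1])
E
```

```text
[ 0.48841034 -0.08743718  0.152172  ]
bolt_thick_mid 0.7 [0.6   0.289 0.036] [203. 274.]
bolt_thick_mid 0.41 [ 0.391 -0.273  0.019] [426. 158.]
bolt_thin_mid 0.57 [0.6   0.335 0.037] [185. 291.]
filler_cap_mid 0.74 [ 0.483 -0.085  0.027] [357. 185.]
bolt_thick_mid 0.65 [0.613 0.28  0.037] [422. 248.]
bolt_thin_mid 0.57 [0.612 0.333 0.035] [447. 252.]
filler_cap_mid 0.65 [ 0.501 -0.086  0.023] [273. 196.]
filler_cap_mid 0.82 [ 0.488 -0.096  0.022] [314. 181.]
```

View pics/f.png

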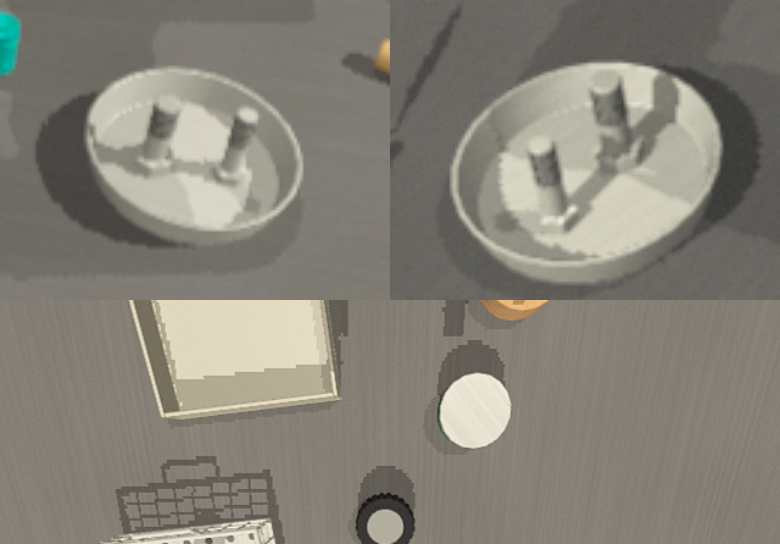

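Both bolts stand upright in the dish (heads at (155,165) and (233,178)). The cap is under the gripper at about (0.488, -0.089), and the tray bay is clear. Grasping the cap.

servo_tool:
  deltas:
    - [-0.7,2,0,25,0,0,0]
    - [-0.7,0,0,35,0,0,0]
    - [-0.7,0,0,35,0,0,0]
    - [-0.7,0,0,25,0,0,0]
    - [-0.7,0,0,15,0,0,0]
    - [-0.7,0,0,8,0,0,0]
    - [-0.7,0,0,4,0,0,0]
    - [-0.7,0,0,0,0,0,0]
    - [1,0,0,0,0,0,0]
    - [1,0,0,0,0,0,0]
    - [1,0,0,0,0,0,0]
    - [1,0,0,0,0,0,0]
    - [1,0,0,0,0,0,0]
    - [1,0,0,0,0,0,0]
    - [1,0,0,0,0,0,0]
  squeeze: 12

```text
t: 29.8
eef_pos: [0.4886, -0.0895, 0.0054]
ee_rot: [-3.141, 0.0, -1.571]
force: [-1.6, 1.1, 7.2]
width: 0.0489
gripper_force: 12.0
```

servo_tool:
  deltas:
    - [1,0,0,-10,0,0,0]
    - [1,0,0,-25,0,0,0]
    - [1,0,0,-35,0,0,0]
    - [1,0,0,-30,0,0,0]
    - [1,0,0,-10,0,0,0]
    - [1,14,-10,0,0,0,0]
    - [1,22,-16,0,0,0,0]
    - [1,25,-18,0,0,0,0]
    - [1,25,-18,0,0,0,0]
    - [1,25,-18,0,0,0,0]
    - [1,25,-18,0,0,0,0]
    - [1,15,-10,0,0,0,0]
    - [1,0,0,0,0,0,0]
    - [1,0,0,0,0,0,0]
    - [1,0,0,0,0,0,0]

```text
t: 31.05
eef_pos: [0.5954, -0.2402, 0.1141]
ee_rot: [3.14, 0.0, -1.571]
force: [0.2, 0.0, -0.0]
width: 0.0486
gripper_force: 12.0
```

```bash
python3 - <<'E'
from h import *
s=arm.get_state();print(s['eef_pos'],s['width'])
p=shot('scene');q=shot('side')
M=R.from_euler('z',7.2,degrees=True).as_matrix()[:2,:2]
for c in(p,q):
    pts=[pix(c,[*(M@np.array([sx*.062,sy*.055])+[.597,-.241]),.003]) for sx,sy in((1,1),(1,-1),(-1,-1),(-1,1))]
    cv2.polylines(c['color'],[np.int32(pts)],True,(255,0,255),1)
cv2.imwrite('pics/g.png',np.hstack([cv2.resize(p['color'][150:270,110:240],None,fx=3,fy=3),cv2.resize(q['color'][60:180,290:420],None,fx=3,fy=3)])[:,:,::-1])
E
```

```text
[ 0.59541889 -0.24016595  0.11414387] 0.048626273977948345
```

View pics/g.png

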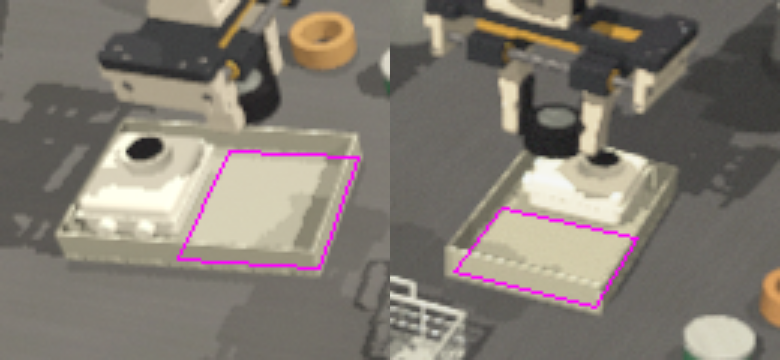

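The overlay marks the bay roughly, perhaps 5 mm too far toward +y, so I shift slightly toward the reservoir. The cap is held level over the bay. Lowering.

servo_tool:
  deltas:
    - [1,4,0,20,0,0,0]
    - [1,0,0,30,0,0,0]
    - [1,0,0,25,0,0,0]
    - [1,0,0,15,0,0,0]
    - [1,0,0,7,0,0,0]
    - [1,0,0,3,0,0,0]
    - [1,0,0,2,0,0,0]
    - [1,0,0,1,0,0,0]
    - [1,0,0,1,0,0,0]
    - [1,0,0,0,0,0,0]
    - [1,0,0,0,0,0,0]

```text
t: 32.07
eef_pos: [0.5966, -0.2446, 0.0116]
ee_rot: [-3.14, -0.0, -1.571]
force: [0.1, 0.4, -0.4]
width: 0.0487
gripper_force: 12.0
```

servo_tool:
  deltas:
    - [1,0,0,1,0,0,0]
    - [1,0,0,1,0,0,0]
    - [1,0,0,1,0,0,0]
    - [1,0,0,0,0,0,0]
    - [1,0,0,0,0,0,0]

```text
t: 32.48
eef_pos: [0.5963, -0.2446, 0.0084]
ee_rot: [-3.141, -0.0, -1.571]
force: [-1.2, 1.4, 5.5]
width: 0.0491
gripper_force: 12.0
```

servo_tool:
  deltas:
    - [0,0,0,0,0,0,0]
    - [-0.3,0,0,0,0,0,0]
    - [-0.45,0,0,0,0,0,0]
    - [-0.45,0,0,0,0,0,0]
    - [-0.45,0,0,-8,0,0,0]
    - [-0.45,0,0,-25,0,0,0]
    - [-0.45,0,0,-35,0,0,0]
    - [-0.45,0,0,-40,0,0,0]
    - [-0.45,-20,10,-30,0,0,0]
    - [-0.45,-30,20,-20,0,0,0]
    - [-0.45,-35,30,0,0,0,0]
    - [-0.45,-35,30,0,0,0,0]
    - [-0.45,0,0,0,0,0,0]
    - [-0.45,0,0,0,0,0,0]
    - [-0.45,0,0,0,0,0,0]

```text
t: 33.73
eef_pos: [0.5125, -0.131, 0.1668]
ee_rot: [-3.14, -0.0, -1.57]
force: [0.2, 0.3, -0.4]
width: 0.0636
gripper_force: 0.0
```

```bash
python3 - <<'E'
from h import *
s=arm.get_state();print(s['eef_pos'],s['force'])
p=shot('scene');q=shot('side')
rec(p,N[:5]+N[8:],.5);rec(q,N[:5]+N[8:],.5)
cv2.imwrite('pics/z.png',np.vstack([cv2.resize(p['color'][150:290,120:480],None,fx=2,fy=2),cv2.resize(q['color'][90:335,130:450],(720,300*1))])[:,:,::-1])
E
```

```text
[ 0.51246618 -0.13104025  0.16675609] [ 0.16025472  0.25713732 -0.43462388]
piston_long_mid 0.78 [0.654 0.051 0.046] [314. 243.]
piston_short_mid 0.7 [ 0.66  -0.028  0.033] [278. 243.]
piston_short_mid 0.63 [0.657 0.004 0.003] [293. 254.]
piston_short_mid 0.6 [0.524 0.156 0.031] [369. 214.]
bolt_thick_mid 0.7 [0.613 0.28  0.038] [422. 248.]
bolt_thin_mid 0.72 [0.609 0.336 0.035] [448. 252.]
filler_cap_mid 0.85 [ 0.605 -0.24   0.026] [198. 214.]
grease_tin 0.74 [ 0.432 -0.178  0.029] [247. 172.]
tape_roll 0.68 [0.613 0.282 0.037] [423. 248.]
tape_roll 0.65 [ 0.399 -0.275  0.016] [217. 164.]
piston_long_mid 0.64 [0.635 0.062 0.04 ] [260. 195.]
piston_short_mid 0.71 [ 0.64  -0.028  0.034] [281. 174.]
piston_short_mid 0.58 [0.513 0.164 0.03 ] [283. 250.]
bolt_thick_mid 0.63 [0.597 0.288 0.035] [205. 275.]
bolt_thin_mid 0.7 [0.598 0.337 0.036] [185. 293.]
filler_cap_mid 0.61 [ 0.588 -0.234  0.027] [345. 139.]
grease_tin 0.58 [ 0.417 -0.168  0.03 ] [399. 174.]
tape_roll 0.8 [ 0.388 -0.274  0.018] [427. 158.]
```

View pics/z.png

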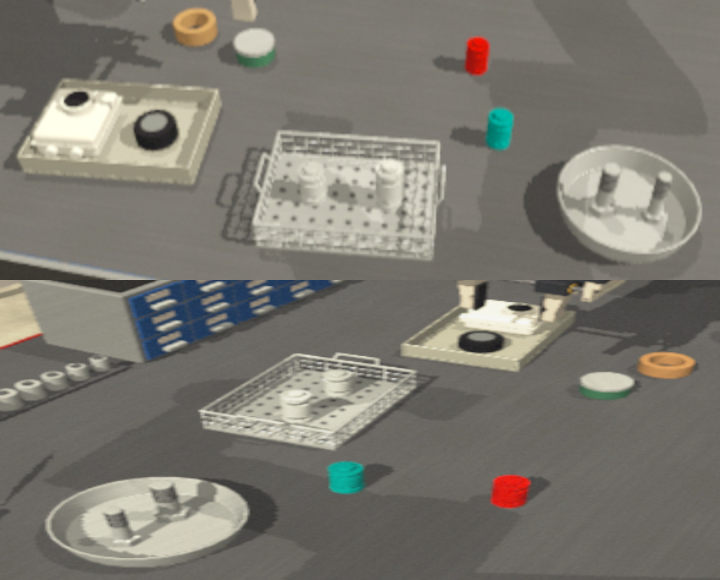

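The pistons stand apart in the basket, (313,183) and (389,183). The bolts stand in the dish, the cap lies flat in the bay at (155,130), and the bystanders have not moved. Handing in.

```bash
python3 -c "
from station import arm
print(arm.job_done())"
```

```text
the job is handed in; nothing more can be done
None
```

I placed all five parts and handed the job in at about 34 s; the final pictures show them upright, the pistons about 84 mm apart and the tin and tape in place, but the hand-in returned no verdict.

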